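Load an empty offcut pan into the trimmer's slide

ROBOT

A 7-joint arm with a two-finger parallel gripper is mounted at the origin on the work surface. World frame = base frame: x ahead of the robot, y to its left, z up, the work surface at z = 0. Lengths are in m, angles in rad, forces in N, time in s.
With the tool pointing down it reaches from about 0.4 to 0.85 m from the base axis. Payload 6.9 kg.
Tool frame: the origin (TCP) lies midway between the tips of the shut fingers; the grasp point (between the pads) lies behind it (ctrl.pinch_z is the z of the grasp point in the tool frame, in m); z points along the fingers, y is the direction in which the jaws open and shut (so a half turn about z gives the same grasp; the last joint's range is limited). The gripper opens to 85 mm and grips with 20 to 120 N. Pads are 22 mm wide; open, the fingers measure 114 mm over their backs; the gripper's body (76 mm by 85 mm) begins 54 mm behind the grasp point. The pads swing forward as they close: fully open they stand 13 mm farther back than shut.
Start: joints at [-1.121, 0.507, -0.238, 1.5, 0.126, 1.149, -0.155], TCP at [0.211, 0.588, 0.21] pointing down, gripper open.
Joint ranges: [-3.08, 3.08], [-0.24, 2.05], [-1.43, 1.35], [0, 2.5], [-1.52, 4.66], [0.17, 1.96], [-2.89, 2.89]. Speed limits (rad/s): [2.39, 2.39, 3.14, 3.14, 3.14, 3.14, 3.14].

INTERFACE

Orientations are given as a unit quaternion [w, x, y, z].
In Python, from station import ctrl, get_state, vision, ticket, models gives the robot as it stands. Calls block until the motion is done:
- ctrl.movep(position, orientation): joint-space move of the TCP to a pose.
- ctrl.movel(position, frame=None, max_speed=0.15): straight line of the TCP; frame=None keeps the orientation; max_speed is the mean speed in m/s.
- ctrl.set_joints(angles): joint-space move.
- ctrl.ungrasp() and ctrl.close_gripper(force=None): open the fingers fully, or close them until they stop; force is the grip in N (None keeps the last).
- ctrl.pause(seconds).
- ctrl.ik(position, orientation): joint angles nearest the present ones, or None.
- get_state(): the state.
- vision.grab_frame(name): name is "side" or "top"; returns (picture, depth): 400x640x3 uint8, blue, green, red; 400x640 float32, m along the optical axis (not along the pixel's ray), 0 where there is no reading.
- vision.camera_info(name): a dict with "mtx" (3x3 intrinsics, pixels), "dist_coeffs" ([k1, k2, p1, p2, k3] as OpenCV has them; the pictures are not rectified), "R" (3x3) and "t" (3): a world point X has camera coordinates R X + t. Camera axes: x right, y down, z forward; pixel columns grow to the right and rows downward; lengths in m; the calibration is good to about 2 mm. A picture is of the moment at which its call begins. camera_info takes no time and is no camera call.
A pose or a line that the arm cannot do raises ctrl.Unreachable and nothing moves.
- ticket.close_job(): hands the job in, once; it reports no verdict.
Trained networks look in the newest picture that a camera, given by its name, has taken for a name from the list of things; names that differ only in an ending like _2 or _b are one class to them, and where a whole thing is asked for, a point or a joint stands for the part that bears it (a point fixed in the world has none). Each returns a list of dicts, best first, with "p" (0 to 1); they miss things now and then, are a little off and sometimes report something else, mostly with a low value. They report only what shows in the picture. A call takes as long as a camera call.
- models.recognise(camera, target): "point" ([column, row] in pixels, amid what is visible of it).
- models.masks_of(camera, target): "mask" (400x640 bool, what is visible of it) and "point" ([column, row] in pixels, amid what is visible of it).
The state is a dict: "time": time; "qpos": joint angles; "qd": joint speeds; "tau": joint torques, N m; "tcp_pos": TCP position; "eef_rot": TCP orientation; "contact_force": force on the tool from outside, world axes, zero at the start; "wrist_torque": the same for the moment, N m; "width": finger opening in m.
Only numpy, scipy, OpenCV 4.12 (cv2) and the standard library are available. Lean on these libraries where they do the work, as an engineer would, in place of code of your own. Each camera call takes 0.05 s, during which the arm holds its last target.

TASK

Take only the top pan from the nested stack of long pans, without pulling up or shifting the ones beneath it. Set it down upright (do not drop it) in the pocket of the slide's carriage and let go, then push the carriage fully home against the end stop, pan inside. Leave everything else where it stands.

Things in the scene. Friction and masses are not known exactly. Their poses are not given: they have to be found in the camera images.
- long_top_center (a point): Top of the nested stack of three long pans: open stamped steel pan, 130 mm long (its x), 60 wide (y), 50 high; point: its centre, 25 mm above its underside, z up. Vertical rim band 12 mm high round the mouth (60 mm grip width); walls taper below it to a 110 x 40 mm foot. It nests 20 mm above the next pan: 8 mm gap from its band down to the next pan's rim, whose band is as wide, so fingers set too deep grip both. 100 to 200 g.
- long_middle_center (a point): Second long pan, directly under the top one: open stamped steel pan, 130 mm long (its x), 60 wide (y), 50 high; point: its centre, 25 mm above its underside, z up. Must stay put.
- long_bottom_center (a point): Lowest long pan, on a plywood board 8 mm thick: open stamped steel pan, 130 mm long (its x), 60 wide (y), 50 high; point: its centre, 25 mm above its underside, z up. Must stay put.
- short_top_center (a point): Upper pan of a separate nested stack of two short pans on a like board; the stacks may change places: open stamped steel pan, 90 mm long (its x), 60 wide (y), 50 high; point: its centre, 25 mm above its underside, z up. Bystander.
- short_bottom_center (a point): Lower short pan: open stamped steel pan, 90 mm long (its x), 60 wide (y), 50 high; point: its centre, 25 mm above its underside, z up. Bystander.
- carriage_pocket (a point): Centre of the pocket floor of the slide's carriage: loose aluminium block, 90 mm along the slide (its x, +x homeward), 190 across (y), 28 high. Pocket 54 (x) by 124 (y), 20 deep, takes a long pan's foot, pan length across the slide (pan x along carriage y, either way round). Point: centre of the carriage in plan, 8 mm above its underside. The seated pan's rim is 30 mm above its top.
- carriage_rear (a point): Middle of the carriage's flat rear face (190 wide, 28 high), where to push; point 45 mm behind the carriage's centre, 14 mm above its underside. Pushed here it slides with 2 to 10 N. It has 1.5 mm play to the rail on each side: pushed off-centre (more than about 40 mm to one side of the middle) it may skew and jam hard.
- slide_home (a point): Where the carriage_pocket point lies when the carriage is fully home; x along the slide, homeward. Fixed slide: floor 10 mm thick on the table (point is 8 mm above the floor's top), two rails 28 mm high, 193 mm apart, open at the rear end 233 mm back; end stop bar 24 mm high, 45 mm ahead. From 55 mm ahead stands a bench trimmer 180 mm high. The carriage starts 120 to 165 mm short of home.
- hammer_mid (a point): Bystander: hammer lying on the table beyond the stacks, about 260 mm long; this point is half-way along it, on the handle.
- cone_mid (a point): Bystander: upright white plastic thread cone, 72 mm across the foot and 112 mm tall; this point is half-way up.

How it is judged:
By the outcome, as a careful person would: the job done as asked, in the order asked, and still so for the second after the job is handed in, with the robot touching nothing.
It also fails if it takes over 61 s, if anything falls off the work surface, if the arm or the gripper's body presses on something with over 40 N, if the wrist force passes 120 N, or if a joint passes its speed limit or range.

## Working session

There is one attempt and no reset: what is moved stays moved. The work goes in short steps, each a Python script; the robot and the scene stay as the last script left them, time stands still between calls to the robot, and variables do not carry over. Pictures are saved under pics/ and viewed, and the job is handed in when it is done.

```bash
ls; mkdir -p pics
python3 - <<'E'
from station import ctrl,get_state,vision,models
import cv2,numpy as np
print(get_state(), ctrl.pinch_z)
for c in("side","top"):
    im,d=vision.grab_frame(c); cv2.imwrite(f"pics/{c}0.png",im); np.save(f"pics/{c}0d.npy",d)
    i=vision.camera_info(c); print(c,i)
    for t in ["long_top_center","long_middle_center","long_bottom_center","short_top_center","short_bottom_center","carriage_pocket","carriage_rear","slide_home","hammer_mid","cone_mid"]:
        r=models.recognise(c,t); print(t,[(np.round(x["point"],1).tolist(),round(x["p"],2)) for x in r[:3]])
print(get_state()["time"])
E
```

```text
pics
{'time': 0.0, 'qpos': array([-1.121495  ,  0.50831912, -0.23753901,  1.50113528,  0.12565784,
        1.14890009, -0.15480358]), 'qd': array([ 0.00088605,  0.00018291,  0.0004218 , -0.00119933, -0.00110936,
       -0.00064264,  0.00016585]), 'tau': array([-2.02830761e-04, -6.20606589e+01, -2.18627997e+00, -2.49648982e+01,
        1.27471687e-02,  1.22558477e-02, -6.91051559e-05]), 'tcp_pos': array([0.21053772, 0.58789421, 0.20954097]), 'eef_rot': array([-1.56393869e-04,  1.71050741e-01,  9.85261820e-01, -8.74792332e-04]), 'contact_force': array([ 0.24951464, -0.31130224,  0.71273006]), 'wrist_torque': array([0.02727535, 0.04854192, 0.02873578]), 'width': 0.08556648838232353} -0.0187
side {'mtx': array([[480.66913641,   0.        , 318.81394587],
       [  0.        , 480.66913641, 198.31606055],
       [  0.        ,   0.        ,   1.        ]]), 'dist_coeffs': array([-0.01175078,  0.        ,  0.        ,  0.        ,  0.        ]), 'R': array([[ 0.97118036, -0.23760362,  0.01879444],
       [-0.1039115 , -0.49305194, -0.86377206],
       [ 0.21450201,  0.8369255 , -0.50353211
[... 620 characters left out ...]
 0.        ,   1.        ]]), 'dist_coeffs': array([-0.0612241,  0.       ,  0.       ,  0.       ,  0.       ]), 'R': array([[-0.00132592, -0.99913674,  0.04152128],
       [-0.98181288, -0.006582  , -0.18973702],
       [ 0.18984652, -0.0410177 , -0.9809566 ]]), 't': array([0.03125147, 0.60609163, 0.78379461])}
long_top_center [([271.9, 244.5], 0.75), ([466.5, 230.7], 0.4)]
long_middle_center []
long_bottom_center []
short_top_center [([181.3, 242.3], 0.91)]
short_bottom_center []
carriage_pocket [([379.4, 250.0], 0.7)]
carriage_rear [([380.4, 250.3], 0.94)]
slide_home [([455.9, 231.2], 0.97)]
hammer_mid [([226.9, 155.2], 0.84)]
cone_mid [([323.9, 149.0], 0.65), ([467.8, 229.1], 0.24)]
1.1
```

View pics/side0.png

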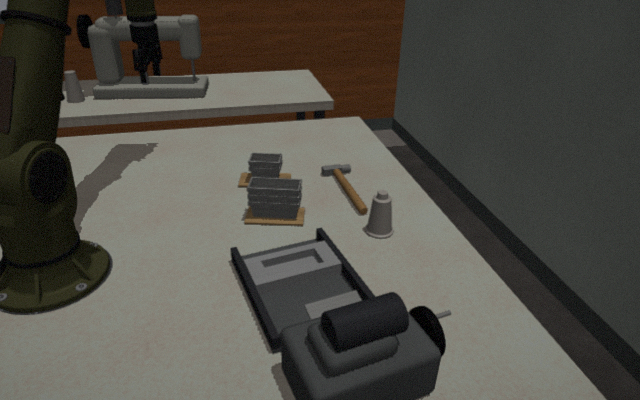

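View pics/top0.png

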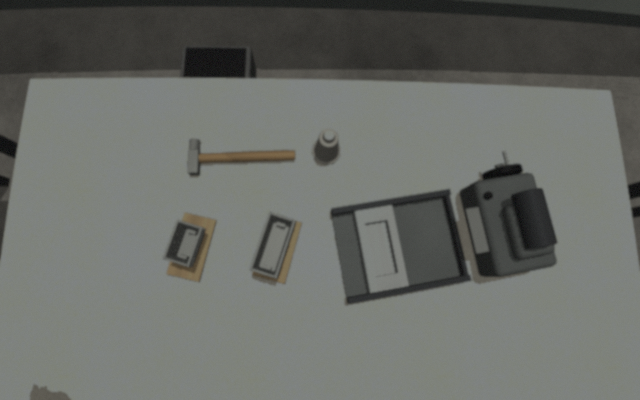

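```bash
cat > h.py <<'E'
import numpy as np,cv2
from station import ctrl,get_state,vision,models,ticket
def K(c):
    i=vision.camera_info(c); return np.array(i["mtx"]),np.array(i["dist_coeffs"]),np.array(i["R"]),np.array(i["t"])
def onplane(c,px,z):
    M,D,R,t=K(c); u=cv2.undistortPoints(np.asarray(px,float).reshape(-1,1,2),M,D).reshape(-1,2)
    d=np.c_[u,np.ones(len(u))]@R; o=-R.T@t
    return o+d*((z-o[2])/d[:,2])[:,None]
def cloud(c,d):
    M,D,R,t=K(c); v,u=np.mgrid[0:400,0:640]
    p=cv2.undistortPoints(np.stack([u,v],-1).reshape(-1,1,2).astype(float),M,D).reshape(400,640,2)
    X=np.dstack([p*d[...,None],d])
    return (X-t)@R
def proj(c,X):
    M,D,R,t=K(c); return cv2.projectPoints(np.asarray(X,float).reshape(-1,1,3),cv2.Rodrigues(R)[0],t,M,D)[0].reshape(-1,2)
def rect(xy):
    (cx,cy),(w,h),a=cv2.minAreaRect(np.asarray(xy,np.float32))
    if w<h: w,h,a=h,w,a+90
    return cx,cy,w,h,(a+90)%180-90
E
python3 - <<'E'
from h import *
M={}
for c in("side","top"):
    d=np.load(f"pics/{c}0d.npy"); P=cloud(c,d)
    im=cv2.imread(f"pics/{c}0.png")
    for t,z in [("long_top_center",.098),("short_top_center",.078),("carriage_pocket",.038),("slide_home",.038)]:
        r=models.masks_of(c,t)
        if not r: print(c,t,None); continue
        m=r[0]["mask"]; M[c+t]=m; q=np.argwhere(m)[:,::-1]
        Z=P[m][:,2]; ok=d[m]>0
        print(c,t,round(r[0]["p"],2),m.sum(),"zpct",np.round(np.percentile(Z[ok],[2,25,50,75,98]),4),"rect",np.round(rect(onplane(c,q,z)[:,:2]),4))
    T=d>0; print(c,"table z", np.median(P[330:380,200:450][T[330:380,200:450]][:,2]),P[...,2][T].std())
    np.save(f"pics/{c}P.npy",P)
np.savez("pics/m.npz",**M)
# crops
im=cv2.imread("pics/top0.png"); cv2.imwrite("pics/tc.png",cv2.resize(np.clip(im[170:320,230:480].astype(int)*2,0,255).astype(np.uint8),None,fx=3.2,fy=3.2,interpolation=2))
im=cv2.imread("pics/side0.png"); cv2.imwrite("pics/sc.png",cv2.resize(np.clip(im[140:360,220:420].astype(int)*2,0,255).astype(np.uint8),None,fx=2.7,fy=2.7,interpolation=2))
E
```

```text
side long_top_center 0.56 932 zpct [0.0712 0.0802 0.0883 0.0943 0.0983] rect [  0.5023   0.1134   0.1345   0.0927 -17.8191]
side short_top_center 0.92 471 zpct [0.001  0.0617 0.0689 0.0747 0.0782] rect [ 0.5091  0.3118  0.0979  0.0935 78.3851]
side carriage_pocket 0.96 3198 zpct [0.0112 0.0195 0.0339 0.0373 0.0394] rect [ 0.5067 -0.1296  0.1914  0.1219  9.4234]
side slide_home 0.79 20019 zpct [0.0076 0.0375 0.0968 0.1219 0.1758] rect [  0.5772  -0.2507   0.4922   0.3378 -79.6627]
side table z 0.09612642382498554 0.26906865669892555
top long_top_center 0.56 1830 zpct [0.0475 0.0508 0.066  0.0946 0.1001] rect [  0.5095   0.1305   0.1331   0.0625 -17.6889]
top short_top_center 0.95 1166 zpct [0.0281 0.0323 0.0535 0.0755 0.0799] rect [  0.5125   0.3271   0.0891   0.0629 -15.8745]
top carriage_pocket 0.83 3339 zpct [0.0155 0.0194 0.037  0.0389 0.0412] rect [ 0.5063 -0.11    0.1921  0.0961 10.0562]
top slide_home 0.61 16810 zpct [0.0081 0.0114 0.0395 0.1011 0.1767] rect [  0.5684  -0.2695   0.532    0.2973 -80.7784]
top table z 0.0002104795081904602 0.30910569117735565
```

View pics/tc.png

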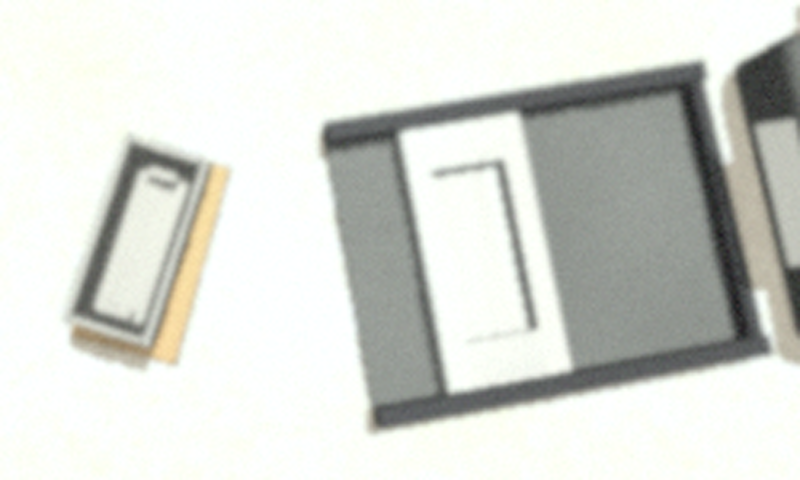

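View pics/sc.png

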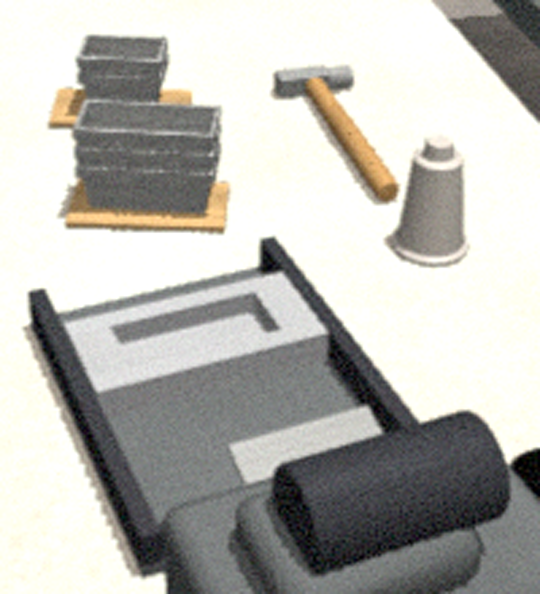

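```bash
cat > fit.py <<'E'
from h import *
from scipy.optimize import minimize
from scipy.ndimage import map_coordinates
def ring(x,y,a,L,W,z,n=60,sides=(0,1,2,3)):
    cs=np.array([[1,1],[-1,1],[-1,-1],[1,-1]])*[L/2,W/2]; pts=[]
    for k in sides: pts.append(cs[k]+(cs[(k+1)%4]-cs[k])*np.linspace(0.03,.97,n)[:,None])
    p=np.vstack(pts); c,s=np.cos(a),np.sin(a)
    return np.c_[x+c*p[:,0]-s*p[:,1],y+s*p[:,0]+c*p[:,1],np.full(len(p),z)]
def grad(c,f=None):
    g=cv2.cvtColor(cv2.imread(f or f"pics/{c}0.png"),cv2.COLOR_BGR2GRAY).astype(np.float32)
    g=np.log(g+10); g=cv2.GaussianBlur(g,(0,0),1.0)
    return np.hypot(cv2.Sobel(g,cv2.CV_32F,1,0),cv2.Sobel(g,cv2.CV_32F,0,1))
def fit(G,x0,L,W,z,sides=(0,1,2,3)):
    def cost(q):
        s=0
        for c,g in G.items():
            p=proj(c,ring(*q,L,W,z,sides=sides)); s+=map_coordinates(g,[p[:,1],p[:,0]],order=1,mode='nearest').mean()
        return -s
    best=None
    for dx in(-.004,0,.004):
        for dy in(-.004,0,.004):
            st=np.array(x0)+[dx,dy,0]
            r=minimize(cost,st,method="Nelder-Mead",options=dict(initial_simplex=st+np.array([[0,0,0],[.003,0,0],[0,.003,0],[0,0,.04]]),xatol=1e-5,fatol=1e-6))
            if best is None or r.fun<best.fun: best=r
    return best.x,best.fun
E
python3 - <<'E'
from fit import *
g={c:grad(c) for c in("side","top")}
for nm,x0,L,W,z in [("pan",(.509,.130,np.radians(-17.7)),.13,.06,.098),("carr",(.506,-.11,np.radians(10)),.19,.09,.038),("slot",(.506,-.11,np.radians(10)),.124,.054,.038)]:
    for G in ({"top":g["top"]},{"side":g["side"]},g):
        q,f=fit(G,x0,L,W,z); print(nm,list(G),np.round(q[:2],4),np.degrees(q[2]).round(2),round(f,3))
# depth-based
for c in("top","side"):
    P=np.load(f"pics/{c}P.npy")
    r=(abs(P[...,0]-.508)<.09)&(abs(P[...,1]-.13)<.06)
    m=r&(P[...,2]>.086)&(P[...,2]<.105); print(c,m.sum(),np.round(rect(P[m][:,:2]),4),np.median(P[m&(P[...,2]>.09)][:,2]).round(4))
    r=(abs(P[...,0]-.508)<.11)&(abs(P[...,1]+.11)<.07); z=P[...,2]; m=r&(abs(z-.038)<.004); print(c,'carr top z',np.median(z[m]),np.round(rect(P[m][:,:2]),4))
# overlay
im=cv2.imread("pics/top0.png")
E
```

```text
pan ['top'] [0.501  0.1285] -17.27 -0.974
pan ['side'] [0.5111 0.1237] -17.11 -0.875Traceback (most recent call last):
  File "<stdin>", line 5, in <module>
  File "fit.py", line 23, in fit
    r=minimize(cost,st,method="Nelder-Mead",options=dict(initial_simplex=st+np.array([[0,0,0],[.003,0,0],[0,.003,0],[0,0,.04]]),xatol=1e-5,fatol=1e-6))
    res = _minimize_neldermead(fun, x0, args, callback, bounds=bounds,
                               **options)
    fxr = func(xr)
    fx = function(np.copy(x), *(wrapper_args + args))
  File "fit.py", line 17, in cost
    p=proj(c,ring(*q,L,W,z,sides=sides)); s+=map_coordinates(g,[p[:,1],p[:,0]],order=1,mode='nearest').mean()
  File "h.py", line 15, in proj
    M,D,R,t=K(c); return cv2.projectPoints(np.asarray(X,float).reshape(-1,1,3),cv2.Rodrigues(R)[0],t,M,D)[0].reshape(-1,2)
            ~^^^
  File "h.py", line 4, in K
    i=vision.camera_info(c); return np.array(i["mtx"]),np.array(i["dist_coeffs"]),np.array(i["R"]),np.array(i["t"])
ValueError: time passes only in moves, steps and waits
```

```bash
sed -i 's/^def K/import functools\n@functools.lru_cache\ndef K/' h.py
python3 - <<'E'
from fit import *
g={c:grad(c) for c in("side","top")}
for nm,x0,L,W,z in [("pan",(.509,.130,np.radians(-17.5)),.13,.06,.098),("carr",(.506,-.11,np.radians(10)),.19,.09,.038),("slot",(.506,-.11,np.radians(10)),.124,.054,.038)]:
    for G in ({"top":g["top"]},{"side":g["side"]},g):
        q,f=fit(G,x0,L,W,z); print(nm,list(G),np.round(q[:2],4),np.degrees(q[2]).round(2),round(f,3))
for c in("top","side"):
    P=np.load(f"pics/{c}P.npy")
    r=(abs(P[...,0]-.508)<.09)&(abs(P[...,1]-.13)<.06)
    m=r&(P[...,2]>.086)&(P[...,2]<.105); print(c,m.sum(),np.round(rect(P[m][:,:2]),4),np.median(P[m&(P[...,2]>.09)][:,2]).round(4))
    r=(abs(P[...,0]-.508)<.11)&(abs(P[...,1]+.11)<.07); z=P[...,2]; m=r&(abs(z-.038)<.004); print(c,'carr top z',np.median(z[m]),np.round(rect(P[m][:,:2]),4))
def ov(c,box,q,fx,name):
    x0,x1,y0,y1=box; im=cv2.imread(f"pics/{c}0.png")[y0:y1,x0:x1]
    im=np.clip(im.astype(float)*(1.0 if c=="top" else 1.6),0,255).astype(np.uint8); im=cv2.resize(im,None,fx=fx,fy=fx,interpolation=cv2.INTER_NEAREST)
    for (qq,L,W,z,col) in q:
        p=(proj(c,ring(*qq,L,W,z))-[x0-.5,y0-.5])*fx
        for a in p: cv2.circle(im,tuple(int(v) for v in a),1,col,-1)
    cv2.imwrite(name,im)
A=np.radians(-17.5); Q=[((.5095,.1305,A),.13,.06,.098,(0,0,255)),((.5095,.1305,A),.13,.06,.078,(255,0,0))]
ov("top",(240,310,205,290),Q,7,"pics/ovt.png"); ov("side",(235,315,165,225),Q,9,"pics/ovs.png")
E
```

```text
pan ['top'] [0.5009 0.1285] -17.27 -0.974
pan ['side'] [0.5111 0.1237] -17.11 -0.875
pan ['side', 'top'] [0.5009 0.1284] -16.87 -1.759
carr ['top'] [ 0.5061 -0.1126] 9.65 -1.443
carr ['side'] [ 0.5052 -0.1132] 9.86 -1.756
carr ['side', 'top'] [ 0.5056 -0.113 ] 9.76 -3.177
slot ['top'] [ 0.5083 -0.1133] 9.61 -0.503
slot ['side'] [ 0.5053 -0.1133] 9.46 -0.925
slot ['side', 'top'] [ 0.5061 -0.1135] 9.63 -1.37
top 589 [  0.5097   0.1312   0.1305   0.0606 -17.627 ] 0.0978
top carr top z 0.03857321606545986 [ 0.5084 -0.1098  0.219   0.1374  0.6447]
side 543 [  0.5074   0.1299   0.1299   0.0673 -17.8661] 0.0952
side carr top z 0.037366904790546066 [ 0.5078 -0.1099  0.2195  0.1386  0.3915]
```

View pics/ovt.png

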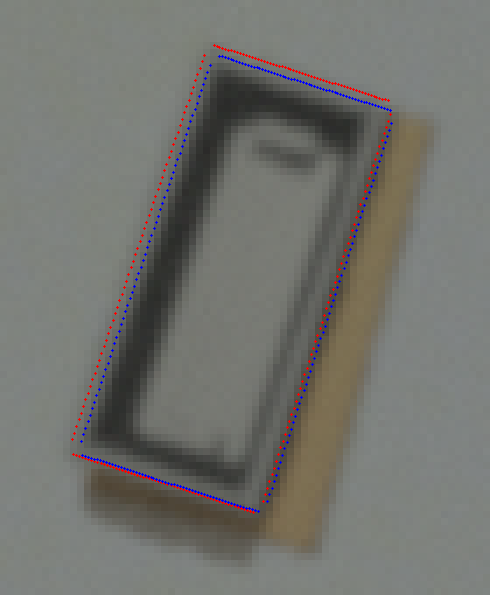

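View pics/ovs.png

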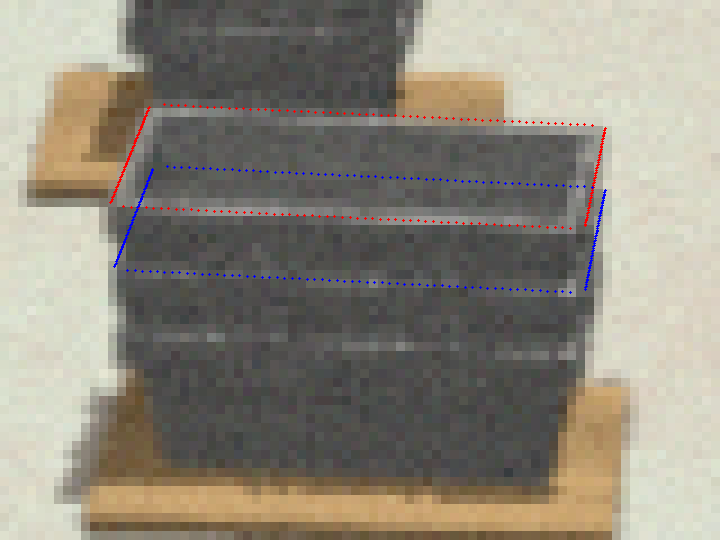

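Run:
```python
from fit import *
fr=[vision.grab_frame("top") for _ in range(6)]
im=np.mean([f[0] for f in fr],0); d=np.median([f[1] for f in fr],0).astype(np.float32)
np.save("pics/topavg.npy",im); np.save("pics/topdavg.npy",d)
fs=[vision.grab_frame("side") for _ in range(6)]
ims=np.mean([f[0] for f in fs],0); ds=np.median([f[1] for f in fs],0).astype(np.float32)
np.save("pics/sideavg.npy",ims); np.save("pics/sidedavg.npy",ds)
A=np.radians(-17.5); c,s=np.cos(A),np.sin(A)
for n,dd in(("top",d),("side",ds)):
    P=cloud(n,dd); Z=P[...,2]
    tab=(abs(P[...,0]-.4)<.03)&(abs(P[...,1]-.13)<.06); print(n,"table z near",np.median(Z[tab]))
    m=(abs(P[...,0]-.508)<.09)&(abs(P[...,1]-.13)<.06)&(Z>.086)&(Z<.105)
    X=P[m]-[.5095,.1305,0]; u=c*X[:,0]+s*X[:,1]; v=-s*X[:,0]+c*X[:,1]
    i=abs(u)<.05
    print(n,"v",np.histogram(v[i]*1000,np.arange(-40,41,2))[0]); 
    i=abs(v)<.02; print("u",np.histogram(u[i]*1000,np.arange(-76,77,2))[0])
    for k,zz in (("rimtop",.093),): 
        j=X[:,2]>zz; print("ztop",np.percentile(X[j,2],[50,90]))
b=im[205:290,240:310]; b=np.clip((b-b.min())/(160-b.min())*255,0,255)
b=np.clip((im[205:290,240:310].mean(2)-95)*4.5,0,255).astype(np.uint8); print(im[205:290,240:310].mean(2)[20,::4].round())
cv2.imwrite("pics/tst.png",cv2.resize(b,None,fx=7,fy=7,interpolation=0))
```

```text
top table z near 0.00021293299573799102
top v [ 0  0  0  0  0 48 44 41 15  0  0  0  0  0  0  0  0  0  0  0  0  0  0  0
  0  0  0  0  0  0  0  3 76 46 45 14  0  0  0  0]
u [ 0  0  0  0  0 12 20 20 14  0  0  0  0  0  0  0  0  0  0  0  0  0  0  0
  0  0  0  0  0  0  0  0  0  0  0  0  0  0  0  0  0  0  0  0  0  0  0  0
  0  0  0  0  0  0  0  0  0  0  0  0  0  0  0  0  0  0  0 25 18 17  9  0
  0  0  0  0]
ztop [0.09816385 0.09894096]
side table z near -0.0007411209555862782
side v [  0   0   0   1  48 113  28   9   0   0   0   0   0   0   0   0   0   0
   0   0   0   0   0   0   0   0   0   0   0   0   2  33 108  32  14   3
   0   0   0   0]
u [ 0  0  0  0  1  7  7 12  0  0  0  0  0  0  0  0  0  0  0  0  0  0  0  0
  0  0  0  0  0  0  0  0  0  0  0  0  0  0  0  0  0  0  0  0  0  0  0  0
  0  0  0  0  0  0  0  0  0  0  0  0  0  0  0  0  0  0  0  6  7  7  0  0
  0  0  0  0]
ztop [0.09639521 0.09749175]
[127. 128. 128. 128. 128. 128. 114.  52.  79. 101. 103. 100.  54.  98.
  99. 105. 128. 128.]
```

View pics/tst.png

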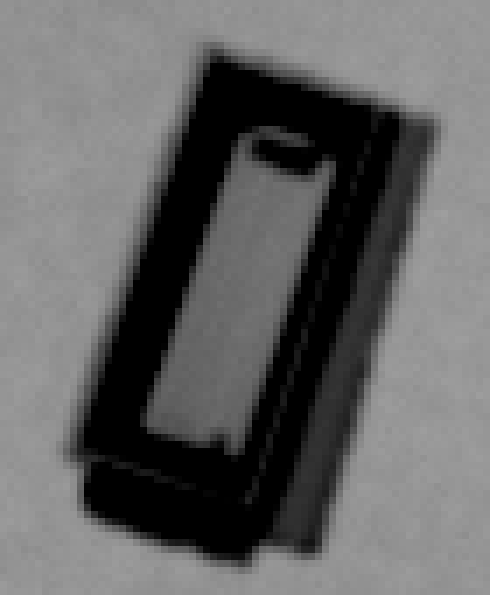

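```bash
cat >> h.py <<'E'
def qd(theta_deg):
    p=np.radians((theta_deg+90)/2); return [0,float(np.cos(p)),float(np.sin(p)),0]
def st(tag=""):
    s=get_state(); e=s["eef_rot"]; print(tag,"t%.2f"%s["time"],"tcp",np.round(s["tcp_pos"],4),"F",np.round(s["contact_force"],1),"w%.4f"%s["width"],"th%.2f"%((np.degrees(2*np.arctan2(e[2],e[1]))-90+180)%360-180)); return s
E
python3 - <<'E'
from h import *
st()
q=qd(72.4); print(ctrl.ik([.5096,.1307,.15],q),ctrl.ik([.5096,.1307,.077],q),ctrl.ik([.5056,-.113,.15],qd(99.8)))
ctrl.movep([.5096,.1307,.15],q); ctrl.pause(.3)
s=st(); print(s["qpos"].round(3))
for c in("side","top"):
    im,d=vision.grab_frame(c); cv2.imwrite(f"pics/{c}1.png",im); np.save(f"pics/{c}1d.npy",d)
    P=cloud(c,d)-s["tcp_pos"]; a=np.radians(72.4); v=P[...,0]*np.cos(a)+P[...,1]*np.sin(a); u=P[...,0]*np.sin(a)-P[...,1]*np.cos(a)
    m=(abs(v)<.07)&(abs(u)<.03)&(P[...,2]>-.01)&(P[...,2]<.05)&(d>0)
    print(c,m.sum()); 
    if m.sum()>10:
        for lo in range(-8,50,4):
            k=m&(P[...,2]*1000>=lo)&(P[...,2]*1000<lo+4)
            if k.sum(): print(lo,k.sum(),"v",np.percentile(v[k],[0,10,50,90,100]).round(4),"u",np.percentile(u[k],[0,50,100]).round(4))
E
```

```text
t2.10 tcp [0.2107 0.5884 0.2104] F [-0.6  0.5  0.7] w0.0851 th70.30
[-0.24616318  0.41166375 -0.07351256  1.84970578  0.03809004  0.8815701
  0.92583476] [-0.22559791  0.50593815 -0.10596505  1.93646912  0.07935562  0.70312055
  0.88466143] [ 0.10996645  0.40233588  0.08904373  1.87096602 -0.0455641   0.87023084
  1.96315649]
 t4.38 tcp [0.5095 0.1312 0.15  ] F [-0.4  0.  -0.7] w0.0854 th72.44
[-0.247  0.412 -0.074  1.85   0.038  0.882  0.926]
side 85
32 13 v [-0.0525 -0.0508 -0.0476  0.0433  0.0435] u [-0.0085  0.002   0.0092]
36 14 v [-0.0536 -0.0521 -0.0488  0.0429  0.0432] u [-0.0108  0.0018  0.0105]
40 22 v [-0.0572 -0.0569 -0.0514  0.0411  0.0447] u [-0.0101  0.0044  0.0106]
44 28 v [-0.0583 -0.0569 -0.0509  0.0423  0.0445] u [-0.0101  0.0019  0.0107]
48 8 v [-0.0573 -0.0561 -0.0525  0.0407  0.0415] u [-0.0046  0.0048  0.01  ]
top 0
```

View pics/side1.png

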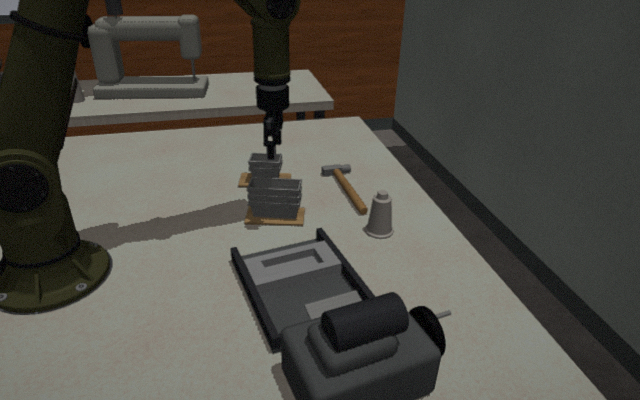

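View pics/top1.png

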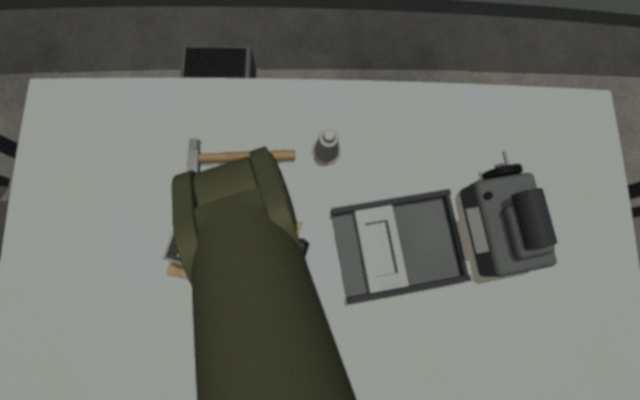

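Run:
```python
from h import *
T=np.array([.5095,.1312,.15]); a=np.radians(72.4); y=np.array([np.cos(a),np.sin(a),0])
im=cv2.imread("pics/side1.png"); b=cv2.resize(np.clip(im[100:230,220:330].astype(float)*2.2,0,255).astype(np.uint8),None,fx=4.5,fy=4.5,interpolation=0)
for dz,col in((0,(0,0,255)),(.013,(0,255,0)),(.05,(255,0,0))):
    for s in(-.0427,0,.0427,-.057,.057):
        p=proj("side",T+s*y+[0,0,dz])[0]; print(dz,s,p.round(1)); cv2.circle(b,tuple(int(v) for v in (p-[219.5,99.5])*4.5),2,col,-1)
cv2.imwrite("pics/s1c.png",b)
d=np.load("pics/side1d.npy"); P=cloud("side",d)
for r in range(130,172,3): print(r,[tuple((P[r,c]*1000).round().astype(int)) for c in (266,270,274,278)])
```

```text
0 -0.0427 [271.5 171.9]
0 0 [274.1 164. ]
0 0.0427 [276.6 156.6]
0 -0.057 [270.5 174.7]
0 0.057 [277.4 154.2]
0.013 -0.0427 [271.3 167. ]
0.013 0 [274.  159.2]
0.013 0.0427 [276.5 151.9]
0.013 -0.057 [270.4 169.7]
0.013 0.057 [277.3 149.5]
0.05 -0.0427 [270.8 152.7]
0.05 0 [273.6 145.2]
0.05 0.0427 [276.1 138.2]
0.05 -0.057 [269.9 155.3]
0.05 0.057 [276.9 135.9]
130 [(np.int64(485), np.int64(68), np.int64(266)), (np.int64(494), np.int64(73), np.int64(263)), (np.int64(502), np.int64(68), np.int64(265)), (np.int64(515), np.int64(94), np.int64(253))]
133 [(np.int64(484), np.int64(65), np.int64(260)), (np.int64(492), np.int64(59), np.int64(262)), (np.int64(502), np.int64(67), np.int64(258)), (np.int64(515), np.int64(91), np.int64(247))]
136 [(np.int64(487), np.int64(90), np.int64(243)), (np.int64(497), np.int64(96), np.int64(239)), (np.int64(502), np.int64(66), np.int64(251)), (np.int64(527), np.int64(169), np.int64(207))]
139 [(np.int64(486), np.int64(84), np.int64(238)), (np.int64(571), np.int64(628), np.int64(2)), (np.int64(501), np.int64(66), np.int64(244)), (np.int64(527), np.int64(
[... 1212 characters left out ...]
int64(493), np.int64(83), np.int64(185)), (np.int64(502), np.int64(84), np.int64(184)), (np.int64(546), np.int64(301), np.int64(77))]
163 [(np.int64(511), np.int64(295), np.int64(74)), (np.int64(521), np.int64(291), np.int64(75)), (np.int64(533), np.int64(290), np.int64(75)), (np.int64(544), np.int64(288), np.int64(74))]
166 [(np.int64(512), np.int64(306), np.int64(59)), (np.int64(523), np.int64(301), np.int64(61)), (np.int64(533), np.int64(294), np.int64(63)), (np.int64(546), np.int64(304), np.int64(57))]
169 [(np.int64(511), np.int64(299), np.int64(53)), (np.int64(521), np.int64(290), np.int64(57)), (np.int64(532), np.int64(287), np.int64(57)), (np.int64(542), np.int64(280), np.int64(59))]
```

View pics/s1c.png

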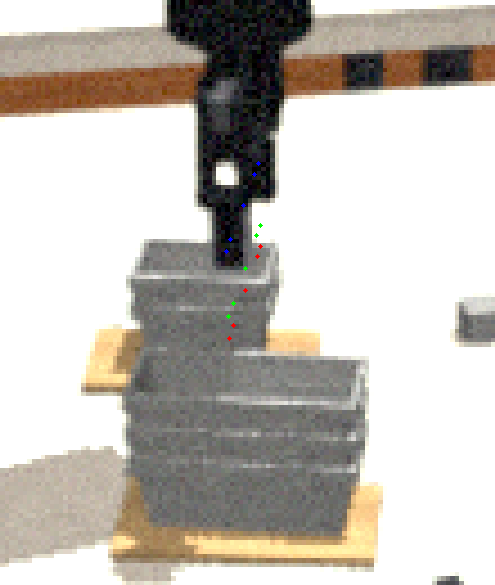

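Run:
```python
from h import *
ctrl.close_gripper(force=20); s=st("closed")
fr=[vision.grab_frame("side") for _ in range(3)]
ctrl.ungrasp(); st("open")
fo=[vision.grab_frame("side") for _ in range(3)]
T=s["tcp_pos"]; a=np.radians(72.4)
for n,f in(("closed",fr),("open",fo)):
    d=np.median([x[1] for x in f],0).astype(np.float32); P=cloud("side",d)-T
    v=P[...,0]*np.cos(a)+P[...,1]*np.sin(a); u=P[...,0]*np.sin(a)-P[...,1]*np.cos(a); z=P[...,2]
    m=(abs(v)<.07)&(abs(u)<.03)&(z>-.015)&(z<.05)&(d>0)
    print(n)
    for lo in range(-12,50,4):
        k=m&(z*1000>=lo)&(z*1000<lo+4)
        if k.sum(): print(lo,k.sum(),"v",np.percentile(v[k],[0,10,50,90,100]).round(4),"u",np.percentile(u[k],[0,50,100]).round(4))
im=fr[0][0]; cv2.imwrite("pics/s2c.png",cv2.resize(np.clip(im[100:230,220:330].astype(float)*2.2,0,255).astype(np.uint8),None,fx=4.5,fy=4.5,interpolation=0))
```

```text
closed t5.25 tcp [0.5096 0.1307 0.15  ] F [ 0.2 -0.8 -0.2] w-0.0001 th72.40
open t6.18 tcp [0.5096 0.1307 0.15  ] F [0.  1.  0.3] w0.0856 th72.40
closed
16 1 v [-0.0069 -0.0069 -0.0069 -0.0069 -0.0069] u [0.001 0.001 0.001]
20 10 v [-0.0101 -0.0086 -0.0075 -0.0069 -0.0062] u [-0.0083  0.0023  0.0084]
24 9 v [-0.013  -0.013  -0.007  -0.0056 -0.0041] u [-0.011  -0.0051  0.0109]
28 13 v [-0.016  -0.0156 -0.013  -0.0066 -0.0058] u [-0.011   0.005   0.0111]
32 18 v [-0.0173 -0.0159 -0.012  -0.0062 -0.0051] u [-0.0108  0.0022  0.0109]
36 12 v [-0.0153 -0.015  -0.014  -0.0051 -0.0045] u [-0.0107 -0.0008  0.0109]
40 15 v [-0.0186 -0.0159 -0.0115 -0.0069 -0.0066] u [-0.0104  0.0031  0.0113]
44 17 v [-0.0161 -0.016  -0.0148 -0.0074 -0.0028] u [-0.0101  0.0026  0.0108]
48 9 v [-0.0147 -0.0146 -0.0117 -0.0044 -0.0018] u [-0.0098 -0.0003  0.0112]
open
32 11 v [-0.0513 -0.0509 -0.0493  0.0429  0.0432] u [-0.0083  0.0018  0.0094]
36 15 v [-0.0542 -0.0533 -0.0506  0.0407  0.0417] u [-0.0106  0.0021  0.0105]
40 22 v [-0.0575 -0.0565 -0.0509  0.0429  0.0445] u [-0.0108  0.003   0.0106]
44 21 v [-0.0587 -0.0569 -0.0522  0.042   0.0444] u [-0.0103  0.0026  0.0108]
48 16 v [-0.059  -0.0574 -0.0543  0.0413  0.0418] u [-0.0104  0.0022  0.0108]
```

View pics/s2c.png

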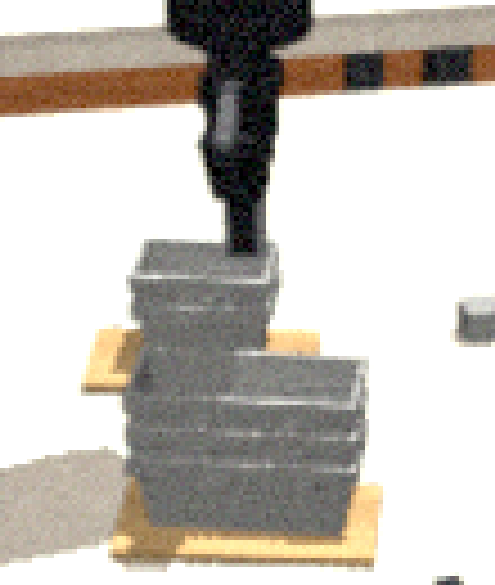

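Run:
```python
from h import *
ctrl.close_gripper(force=20)
ctrl.movep([.42,.03,.05],qd(72.4)); st()
ctrl.movel([.42,.03,.006],max_speed=.1); ctrl.pause(.1); s=st()
F0=s["contact_force"][2]
z=.006
while z>-.026:
    z-=.002; ctrl.movel([.42,.03,z],max_speed=.04); s=get_state()
    f=s["contact_force"][2]
    print(round(z,3),s["tcp_pos"][2].round(4),f.round(1),s["time"].round(2))
    if f-F0>5: break
ctrl.movel([.42,.03,.02],max_speed=.15); st()
```

```text
t7.81 tcp [0.4212 0.0304 0.0504] F [ 0.7  0.7 -0.8] w-0.0002 th72.39
 t8.50 tcp [0.4207 0.0303 0.0066] F [-0.7  0.2  0.6] w0.0003 th72.42Traceback (most recent call last):
  File "<stdin>", line 10, in <module>
AttributeError: 'float' object has no attribute 'round'
```

Run:
```python
from h import *
s=st(); F0=0
z=.004
while z>-.026:
    z-=.002; ctrl.movel([.42,.03,z],max_speed=.04); s=get_state()
    f=s["contact_force"][2]
    print(round(z,3),round(float(s["tcp_pos"][2]),4),round(float(f),1),round(s["time"],2))
    if f-F0>5: break
ctrl.movel([.42,.03,.02],max_speed=.15); st()
```

```text
t8.75 tcp [0.4202 0.03   0.0042] F [-0.4 -0.5  0.9] w-0.0001 th72.40
0.002 0.0019 -0.5 9.0
0.0 -0.0001 0.3 9.25
-0.002 -0.0021 -0.2 9.5
-0.004 -0.0041 -0.4 9.75
-0.006 -0.0061 -0.4 10.0
-0.008 -0.0081 -0.8 10.25
-0.01 -0.0101 -0.2 10.5
-0.012 -0.0121 0.3 10.75
-0.014 -0.0141 -0.5 11.0
-0.016 -0.0161 -0.3 11.25
-0.018 -0.0181 0.9 11.5
-0.02 -0.0201 -0.3 11.75
-0.022 -0.0209 21.5 12.0
 t12.43 tcp [0.4204 0.03   0.02  ] F [-1.  -0.7 -0.2] w-0.0002 th72.39
```

Run:
```python
from h import *
ctrl.ungrasp()
q=qd(72.4); p=[.5095,.1307]
ctrl.movel([.42,.03,.10],max_speed=.3)
ctrl.movep(p+[.11],q); st()
ctrl.movel(p+[.056],max_speed=.07); ctrl.pause(.2); st("down")
ctrl.close_gripper(force=25); s=st("gripped"); print(s["wrist_torque"].round(2))
im,d=vision.grab_frame("side"); cv2.imwrite("pics/side3.png",im); np.save("pics/side3d.npy",d)
cv2.imwrite("pics/s3c.png",cv2.resize(np.clip(im[100:230,220:330].astype(float)*2.2,0,255).astype(np.uint8),None,fx=4.5,fy=4.5,interpolation=0))
P=cloud("side",d)-s["tcp_pos"]; a=np.radians(72.4)
v=P[...,0]*np.cos(a)+P[...,1]*np.sin(a); u=P[...,0]*np.sin(a)-P[...,1]*np.cos(a); z=P[...,2]
m=(v<-.031)&(v>-.06)&(abs(u)<.012)&(d>0)
for lo in range(0,60,3):
    k=m&(z*1000>=lo)&(z*1000<lo+3)
    if k.sum(): print(lo,k.sum(),"v",np.percentile(v[k],[0,50,100]).round(4))
```

```text
t14.23 tcp [0.5084 0.1307 0.1081] F [-1.2  0.1 -0.3] w0.0855 th72.47
down t15.36 tcp [0.5098 0.1308 0.0564] F [ 0.4 -0.3  0.2] w0.0855 th72.40
gripped t15.71 tcp [0.5097 0.1309 0.0564] F [-0.   0.1  4. ] w0.0594 th72.40
[0.02 0.12 0.08]
0 3 v [-0.0327 -0.0312 -0.031 ]
9 3 v [-0.0326 -0.0324 -0.0317]
12 5 v [-0.0332 -0.0323 -0.0317]
15 1 v [-0.0314 -0.0314 -0.0314]
18 3 v [-0.0327 -0.0322 -0.0321]
21 2 v [-0.0341 -0.0335 -0.033 ]
24 4 v [-0.039  -0.035  -0.0322]
27 6 v [-0.0398 -0.037  -0.0359]
30 5 v [-0.0419 -0.0381 -0.0355]
33 8 v [-0.0436 -0.0421 -0.0335]
36 11 v [-0.0468 -0.0435 -0.0338]
39 12 v [-0.0448 -0.0408 -0.0351]
42 7 v [-0.047  -0.0389 -0.0342]
45 14 v [-0.0474 -0.0429 -0.0331]
48 9 v [-0.0442 -0.0402 -0.0356]
51 9 v [-0.0454 -0.0433 -0.0333]
54 13 v [-0.0504 -0.0422 -0.037 ]
57 8 v [-0.0456 -0.0389 -0.032 ]
```

View pics/s3c.png

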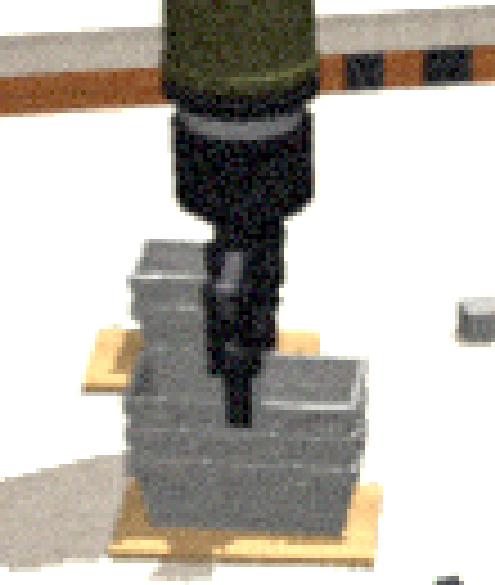

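Run:
```python
from h import *
p=[.5096,.1308]
for z in(.066,.086):
    ctrl.movel(p+[z],max_speed=.05); st()
im,d=vision.grab_frame("side"); cv2.imwrite("pics/s4c.png",cv2.resize(np.clip(im[100:230,220:330].astype(float)*2.2,0,255).astype(np.uint8),None,fx=4.5,fy=4.5,interpolation=0))
```

```text
t16.11 tcp [0.5097 0.1307 0.0662] F [-0.2 -0.7 -1.3] w0.0594 th72.39
 t16.66 tcp [0.5097 0.1308 0.0863] F [-0.7  0.  -1.6] w0.0591 th72.40
```

View pics/s4c.png

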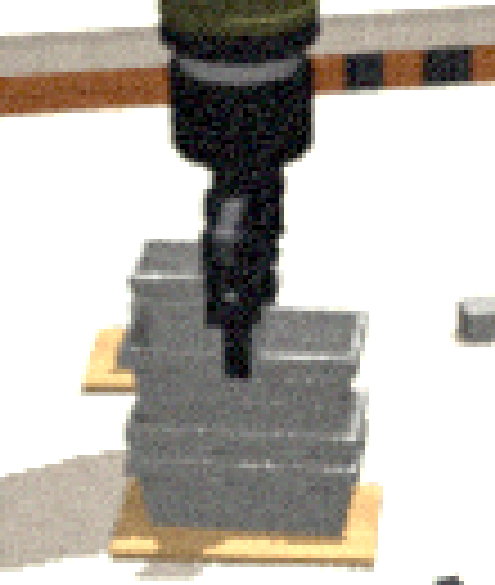

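Run:
```python
from h import *
ctrl.movel([.5096,.1308,.135],max_speed=.12)
c=[.506,-.1132]; q=qd(99.7)
ctrl.movep(c+[.12],q); st()
ctrl.movel(c+[.062],max_speed=.1); ctrl.pause(.1); st()
for cam in("side","top"):
    im,d=vision.grab_frame(cam); cv2.imwrite(f"pics/{cam}5.png",im)
im=cv2.imread("pics/side5.png"); cv2.imwrite("pics/s5c.png",cv2.resize(np.clip(im[170:350,220:400].astype(float)*1.8,0,255).astype(np.uint8),None,fx=3.2,fy=3.2,interpolation=0))
```

```text
t18.23 tcp [ 0.5061 -0.1118  0.1196] F [-0.4  0.5 -2.5] w0.0594 th99.72
 t19.07 tcp [ 0.5066 -0.1131  0.0627] F [-0.2 -0.2 -0.3] w0.0593 th99.71
```

View pics/s5c.png

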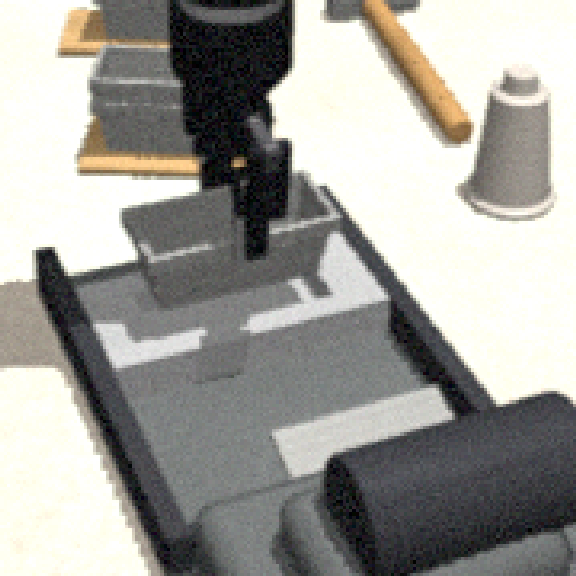

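View pics/top5.png

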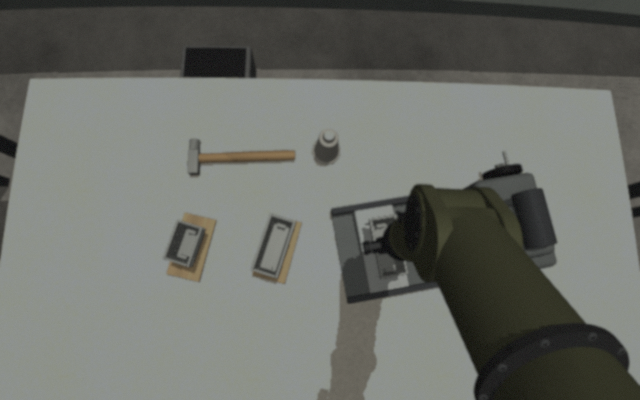

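Run:
```python
from h import *
c=[.506,-.1132]
ctrl.movel(c+[.034],max_speed=.06); s=st(); z=.034
while z>.020:
    z-=.002; ctrl.movel(c+[z],max_speed=.04); s=get_state(); f=s["contact_force"]
    print(round(z,3),round(float(s["tcp_pos"][2]),4),f.round(1),round(s["time"],2))
    if f[2]>3: break
ctrl.pause(.1); st()
im,d=vision.grab_frame("side"); cv2.imwrite("pics/s6c.png",cv2.resize(np.clip(im[170:350,220:400].astype(float)*1.8,0,255).astype(np.uint8),None,fx=3.2,fy=3.2,interpolation=0))
```

```text
t19.78 tcp [ 0.5059 -0.1131  0.0337] F [ 0.6  0.3 -2.7] w0.0595 th99.70
0.032 0.0321 [ 0.4  0.6 -2.3] 20.03
0.03 0.03 [-0.2 -0.  -1.7] 20.28
0.028 0.0279 [ 0.2 -0.4 -1.4] 20.53
0.026 0.0264 [-0.8  2.2  4.8] 20.78
 t20.88 tcp [ 0.5063 -0.113   0.0265] F [-1.2  2.   6.1] w0.0596 th99.73
```

View pics/s6c.png

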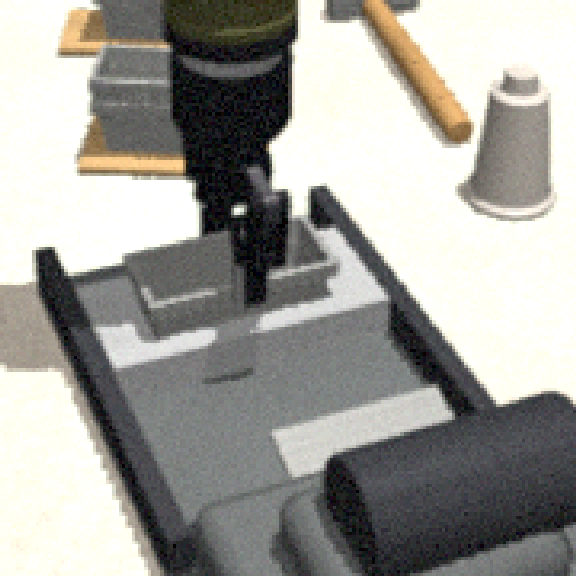

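Run:
```python
from h import *
c=[.5062,-.1131]
ctrl.movel(c+[.0268],max_speed=.04)
ctrl.ungrasp(); st()
ctrl.movel(c+[.085],max_speed=.12); st()
im,d=vision.grab_frame("side"); cv2.imwrite("pics/side7.png",im); np.save("pics/side7d.npy",d); cv2.imwrite("pics/s7c.png",cv2.resize(np.clip(im[170:350,220:400].astype(float)*1.8,0,255).astype(np.uint8),None,fx=3.2,fy=3.2,interpolation=0))
P=cloud("side",d); m=(P[...,2]>.056)&(P[...,2]<.075)&(abs(P[...,0]-.506)<.09)&(abs(P[...,1]+.113)<.05); print(np.round(rect(P[m][:,:2]),4),np.percentile(P[m][:,2],[50,90,98]))
```

```text
t21.57 tcp [ 0.5063 -0.1131  0.0268] F [-0.7  0.4 -0.2] w0.0854 th99.70
 t22.20 tcp [ 0.5059 -0.1131  0.0847] F [-0.5  0.1 -1.1] w0.0857 th99.70
[ 0.5035 -0.1147  0.1311  0.0647  9.8153] [0.06382799 0.06798821 0.06911513]
```

View pics/s7c.png

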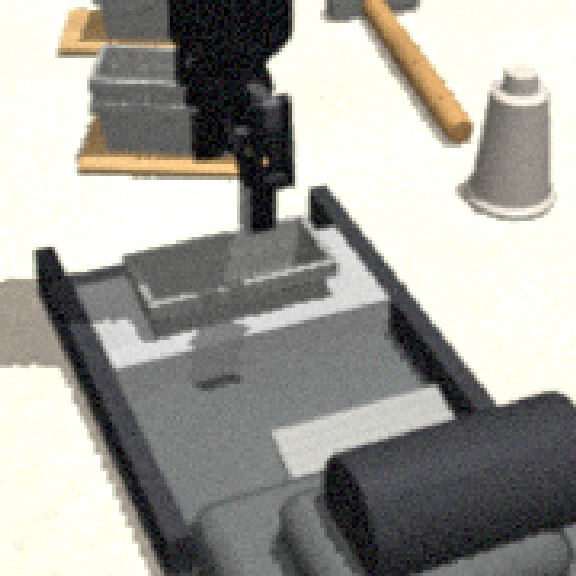

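Run:
```python
from h import *
h=np.array([np.cos(np.radians(-80.3)),np.sin(np.radians(-80.3))]); c=np.array([.506,-.1132])
E=onplane("top",[[454,239],[446,201],[462,276]],.034)[:,:2]; print("stop face est ahead of carr centre",((E-c)@h).round(4))
ctrl.close_gripper(force=30)
q=qd(9.7)
p=c-.078*h; print(p,ctrl.ik([*p,.07],q))
ctrl.movep([*p,.07],q); st()
ctrl.movel([*p,-.006],max_speed=.12); ctrl.pause(.1); st()
im,d=vision.grab_frame("side"); cv2.imwrite("pics/side8.png",im); cv2.imwrite("pics/s8c.png",cv2.resize(np.clip(im[170:350,220:400].astype(float)*1.8,0,255).astype(np.uint8),None,fx=3.2,fy=3.2,interpolation=0))
im,d=vision.grab_frame("top"); cv2.imwrite("pics/t8.png",cv2.resize(np.clip(im[150:330,240:500].astype(float)*1.6,0,255).astype(np.uint8),None,fx=3,fy=3,interpolation=0))
```

```text
stop face est ahead of carr centre [0.1765 0.1787 0.1753]
[ 0.49285783 -0.03631513] [-0.1699496   0.49537429  0.28213512  2.02750298 -0.22128438  0.64723156
  0.4266271 ]
 t24.25 tcp [ 0.4929 -0.0365  0.0701] F [ 0.  -0.3 -0.1] w0.0003 th9.79
 t25.13 tcp [ 0.4935 -0.0365 -0.0053] F [-0.1 -0.   0.3] w-0.0001 th9.70
```

View pics/s8c.png

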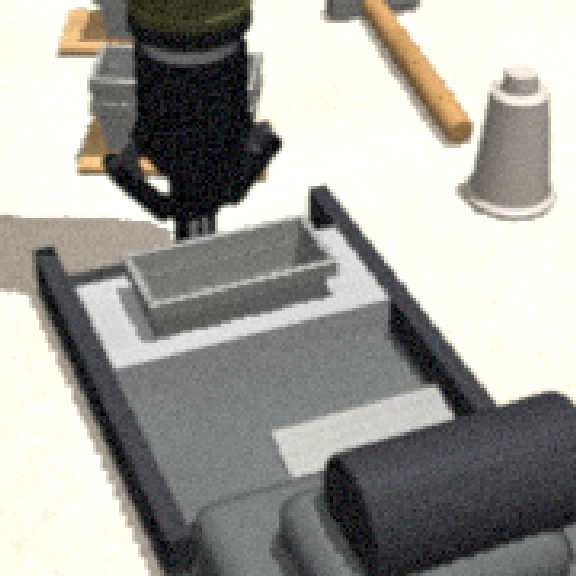

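View pics/t8.png

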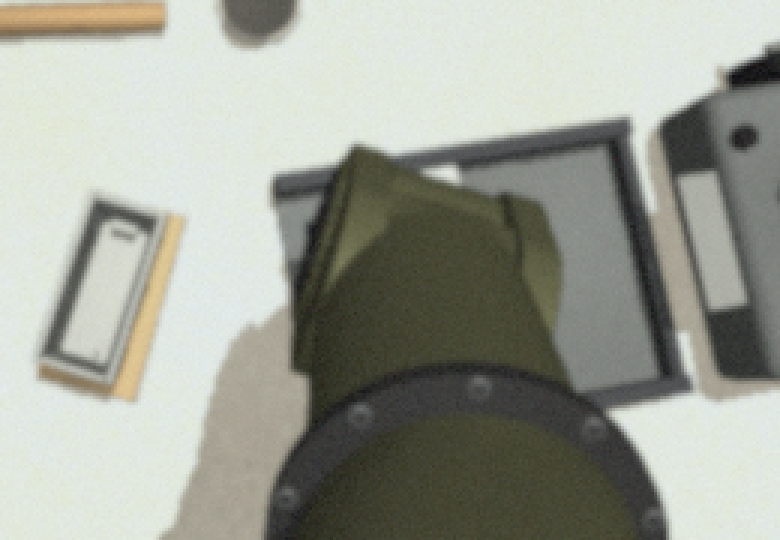

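```bash
cat > push.py <<'E'
from h import *
h=np.array([np.cos(np.radians(-80.3)),np.sin(np.radians(-80.3))]); c=np.array([.506,-.1132])
def go(s,v): 
    p=c+s*h; ctrl.movel([*p,-.006],max_speed=v); S=get_state(); F=S["contact_force"]; f=-(F[:2]@h); l=F[0]*h[1]-F[1]*h[0]
    print("s%.3f act%.4f F%.1f lat%.1f Fz%.1f t%.2f"%(s,(S["tcp_pos"][:2]-c)@h,f,l,F[2],S["time"])); return f
E
python3 - <<'E'
from push import *
s=-.064; go(s,.08)
while s<.060:
    s+=.006 if s<-.046 else .012
    f=go(s,.06)
    if f>16: print("HIGH"); break
E
```

```text
s-0.064 act-0.0632 F1.4 lat-0.4 Fz-0.1 t25.56
s-0.058 act-0.0577 F0.4 lat0.0 Fz-0.0 t25.81
s-0.052 act-0.0522 F2.0 lat0.3 Fz0.2 t26.06
s-0.046 act-0.0464 F2.9 lat-0.3 Fz0.4 t26.31
s-0.040 act-0.0401 F3.4 lat-0.2 Fz2.5 t26.56
s-0.028 act-0.0273 F-0.1 lat0.5 Fz0.7 t26.91
s-0.016 act-0.0156 F0.6 lat-0.2 Fz0.3 t27.26
s-0.004 act-0.0037 F0.8 lat0.6 Fz1.4 t27.61
s0.008 act0.0083 F0.9 lat-0.0 Fz-0.1 t27.96
s0.020 act0.0203 F1.1 lat-0.1 Fz-0.2 t28.31
s0.032 act0.0323 F1.0 lat-0.2 Fz-1.0 t28.66
s0.044 act0.0443 F0.7 lat-0.4 Fz0.1 t29.01
s0.056 act0.0563 F0.7 lat0.8 Fz-0.5 t29.36
s0.068 act0.0683 F1.5 lat0.2 Fz-1.0 t29.71
```

Run:
```python
from push import *
s=.068
while s<.092:
    s+=.002; f=go(s,.04)
    if f>14: break
ctrl.pause(.1); st()
im,d=vision.grab_frame("side"); cv2.imwrite("pics/side9.png",im); cv2.imwrite("pics/s9c.png",cv2.resize(np.clip(im[170:350,220:400].astype(float)*1.8,0,255).astype(np.uint8),None,fx=3.2,fy=3.2,interpolation=0))
```

```text
s0.070 act0.0688 F4.8 lat0.0 Fz2.6 t29.96
s0.072 act0.0704 F5.8 lat0.2 Fz2.7 t30.21
s0.074 act0.0724 F6.2 lat0.1 Fz2.7 t30.46
s0.076 act0.0744 F6.0 lat-0.2 Fz3.6 t30.71
s0.078 act0.0764 F5.7 lat0.4 Fz2.7 t30.96
s0.080 act0.0784 F5.6 lat0.6 Fz2.5 t31.21
s0.082 act0.0784 F12.6 lat-0.4 Fz6.2 t31.46
s0.084 act0.0784 F16.8 lat0.8 Fz10.1 t31.71
 t31.81 tcp [ 0.5192 -0.1905 -0.006 ] F [-2.9 15.5 10.8] w-0.0003 th9.91
```

View pics/s9c.png

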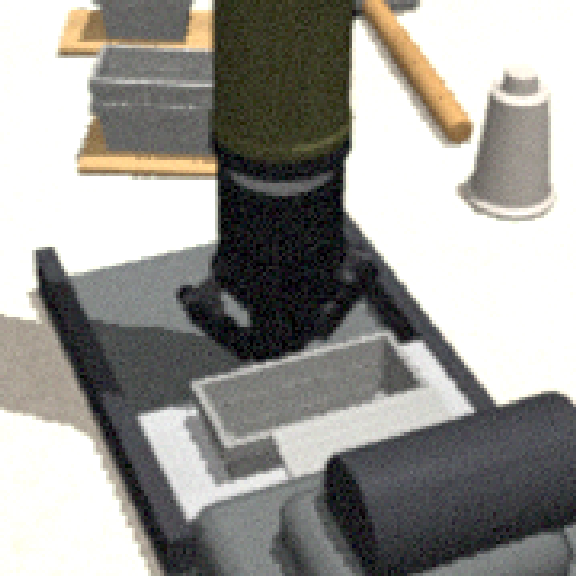

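Run:
```python
from push import *
go(.087,.04); go(.089,.04)
go(.075,.08); p=c+.03*h; go(.03,.12)
ctrl.movel([*p,.15],max_speed=.25)
ctrl.movep([.45,.10,.28],qd(30)); st()
for cam in("side","top"):
    fr=[vision.grab_frame(cam) for _ in range(3)]; d=np.median([f[1] for f in fr],0).astype(np.float32); np.save(f"pics/{cam}10d.npy",d)
    im=fr[0][0]; cv2.imwrite(f"pics/{cam}10.png",im)
im=cv2.imread("pics/top10.png"); cv2.imwrite("pics/t10.png",cv2.resize(np.clip(im[150:330,320:500].astype(float)*1.6,0,255).astype(np.uint8),None,fx=3.3,fy=3.3,interpolation=0))
```

```text
s0.087 act0.0783 F23.8 lat1.0 Fz14.9 t32.11
s0.089 act0.0782 F28.2 lat2.1 Fz18.9 t32.36
s0.075 act0.0760 F-0.8 lat0.8 Fz-0.7 t32.68
s0.030 act0.0309 F0.2 lat0.2 Fz0.4 t33.21
 t35.08 tcp [0.4501 0.0987 0.2791] F [ 0.2  0.  -0. ] w-0.0004 th29.88
```

View pics/t10.png

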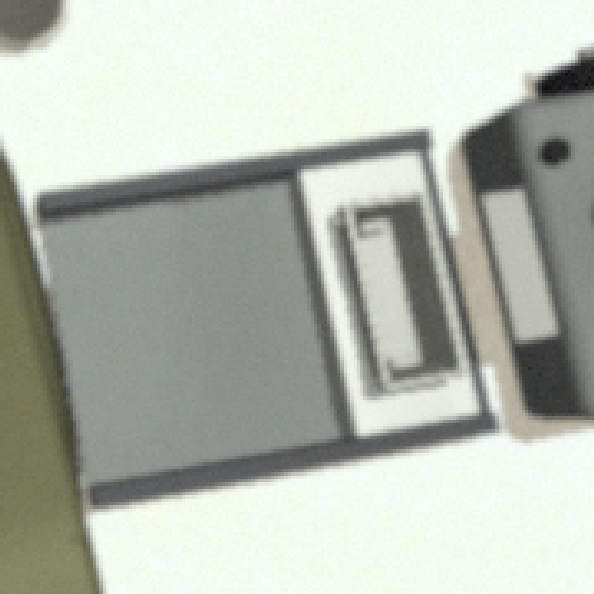

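View pics/side10.png

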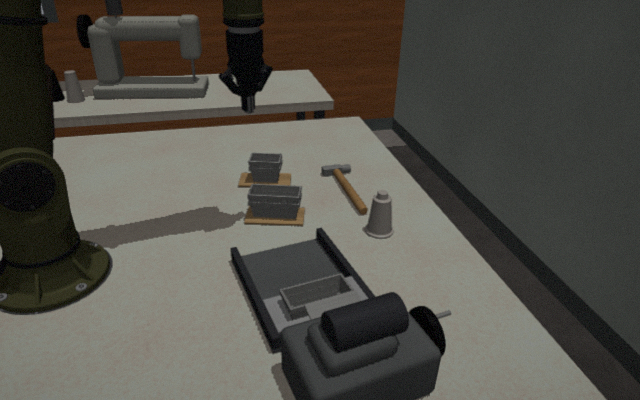

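View pics/top10.png

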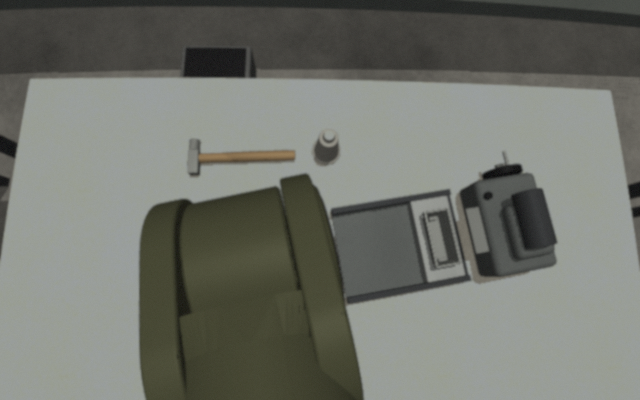

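Run:
```python
from push import *
from fit import fit,grad,ring
P=cloud("top",np.load("pics/top10d.npy")); Z=P[...,2]
cc=c+.132*h
m=(Z>.06)&(Z<.075)&(np.hypot(P[...,0]-cc[0],P[...,1]-cc[1])<.09); print("pan rim",np.round(rect(P[m][:,:2]),4)); A=np.c_[P[m][:,:2]-cc,np.ones(m.sum())]; k=m&(Z>.064); A=np.c_[P[k][:,:2]-cc,np.ones(k.sum())]; print("tilt",np.degrees(np.linalg.lstsq(A,Z[k],rcond=None)[0][:2]).round(2),np.median(Z[k]))
g={"top":grad("top","pics/top10.png")}
q,f=fit(g,(*cc,np.radians(9.7)),.19,.09,.038); print("carr",q[:2].round(4),np.degrees(q[2]).round(2),"s",((q[:2]-c)@h).round(4))
R=onplane("top",np.array([[38,205],[92,500]])/3.3+[320,150],.038)[:,:2]; print("rear to carr centre",((q[:2]-R)@h).round(4))
P=cloud("side",np.load("pics/side10d.npy")); P0=cloud("side",np.load("pics/sidedavg.npy"))
a=np.radians(-17.6); X=P-[.5095,.1307,0]; u=np.cos(a)*X[...,0]+np.sin(a)*X[...,1]; v=-np.sin(a)*X[...,0]+np.cos(a)*X[...,1]
for n in("now","before"):
    if n=="before": X=P0-[.5095,.1307,0]; u=np.cos(a)*X[...,0]+np.sin(a)*X[...,1]; v=-np.sin(a)*X[...,0]+np.cos(a)*X[...,1]
    for lo,hi in((.066,.076),(.046,.056)):
        m=(X[...,2]>lo)&(X[...,2]<hi)&(abs(u)<.075)&(v<-.02)&(v>-.04); print(n,lo,m.sum(),"v med",np.median(v[m]).round(4),"u",np.percentile(u[m],[1,99]).round(4), "slope",np.degrees(np.polyfit(u[m],v[m],1)[0]).round(2))
```

```text
pan rim [ 0.528  -0.2478  0.1309  0.0614 10.1296]
tilt [0.04 0.25] 0.0682623206267048
carr [ 0.5292 -0.2467] 9.81 s 0.1355
rear to carr centre [0.234  0.2335]
now 0.066 184 v med -0.0297 u [-0.0654  0.063 ] slope 0.59
now 0.046 182 v med -0.0295 u [-0.0645  0.0629] slope 0.88
before 0.066 189 v med -0.0297 u [-0.0656  0.0629] slope 0.49
before 0.046 174 v med -0.0297 u [-0.0653  0.0631] slope 0.47
```

All checks agree: the carriage is 233–234 mm from the rear end, the pan is level with its rim at 68 mm, and the lower pans have not moved. I'm handing in the job.

Run:
```python
from h import *
st(); print(ticket.close_job())
```

```text
t35.38 tcp [0.4502 0.0992 0.2796] F [-0.  -0.6 -0.3] w0.0004 th29.91
the job is handed in; nothing more can be done
None
```

The top long pan is in the carriage pocket, and the carriage is fully home against the end stop. I handed the job in at 35.4 s, with the arm clear of everything.

**What I did**
- **Grasp:** I gripped the top pan by its rim band, lifted it straight up and measured about 1.5 N of weight, so one pan only.
- **Placing:** I lowered it into the pocket until it touched, at the expected height, and let go.
- **Push:** I pushed the carriage home at the middle of its rear face. Sliding took up to about 6 N, then it stopped dead. It did not move further when I raised the push to 28 N.

**Last checks**
- **Carriage:** its centre is 233–234 mm from the slide's rear end, against 233 mm nominal.
- **Pan:** its rim is at 68 mm and level to 0.3°. It is turned about 0.3° from the carriage.
- **Lower long pans:** they are unchanged from before the lift, within about 0.5 mm, as seen in side-camera depth.
- **Bystanders:** the short stack, hammer and cone look unmoved in the last pictures. I did not measure them.

**Disagreements**
- **Fingertips:** the shut fingertips sit about 20 mm behind the stated TCP. A touch on the table and the side camera both showed this, so I corrected for it.
- **Side camera:** it read about 2 mm low at pan height.
- **Rim edge-fit:** my first image edge-fit of the stack's rim was unreliable. I used the depth measurements instead.

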